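# Change the bench over from mains to the standby generator

### The arm

A 7-joint arm with a two-finger parallel gripper is mounted at the origin on a cart in front of the work surface, level with it; the furniture and walls round the work are solid. World frame = base frame: x ahead of the robot, y to its left, z up, the work surface at z = 0. Lengths are in m, angles in rad, forces in N, time in s.
With the tool pointing down it reaches from about 0.425 to 0.925 m from the base axis. Payload 6.8 kg.
Tool frame: the origin (TCP) lies on the centre line of the jaws, within the pads' length; the fingertips stand bot.tip_reach ahead of it and the grasp point (between the pads) lies 3 mm ahead of it (bot.tip_reach is the distance from the TCP to the fingertips, in m); z points along the fingers, y is the line along which they close (so a half turn about z gives the same grasp; the last joint's range is limited). The gripper opens to 85 mm and grips with 20 to 120 N. Pads are 22 mm wide; open, the fingers measure 114 mm over their backs; the gripper's body (76 mm by 85 mm) begins 54 mm behind the grasp point. The pads swing forward as they close: fully open they stand 13 mm farther back than shut.
Start: joints at [-1.245, 0.477, 0.022, 1.555, -0.011, 1.109, -0.083], TCP at [0.284, 0.612, 0.253] pointing down, gripper open.
Joint ranges: [-2.96, 2.96], [-0.34, 2.1], [-1.41, 1.46], [0.24, 2.44], [-1.37, 4.51], [0.17, 1.92], [-2.96, 2.96]. Speed limits (rad/s): [2.39, 2.39, 3.14, 3.14, 3.14, 3.14, 3.14].

### API

Orientations are given as a unit quaternion [w, x, y, z].
In Python, from station import bot gives the robot as it stands.
- The arm moves only by the tool jog_arm, never from a script. Its argument "deltas" is a list of rows, each a list of 7 numbers: the shift along the world's x, y, z in m, then the turn, a rotation vector about the world's x, y, z in rad, then the opening, from 0 (shut) to 1 (fully open). In form: [[x, y, z, rx, ry, rz, grip], ...]. A call has 1 to 10 rows; each row shifts and turns the commanded pose from where the row before left it; what a row does not reach is not made up. A row lasts 1/10 s, in which the tool goes at most 50 mm and 8.59 degrees, less where a joint would pass 70% of its speed; a pose out of reach is approached as far as the arm can. A call with a gripper value outside its range is refused whole. The fingers move at their own pace and stop on an object; "newtons" is the grip in N (left out, the last holds). Time passes only in rows, so rows that do not move let the fingers close. It gives the time, the measured TCP pose, the force, the opening and the grip force at its end, in the units of the state.
- bot.get_obs(): the state, without advancing time (a new reading comes with each control period).
- bot.read_camera(name): name is "scene" or "top" or "wrist"; returns a dict with "img" (384x512x3 uint8, red, green, blue), "K" (3x3 intrinsics, pixels), "eye" and "attitude" of the camera in the world. Camera axes: x right, y down, z forward; pixel columns grow to the right and rows downward; lengths in m; the calibration is good to about 2 mm. A picture is of the moment at which its call begins. There is no depth.
- bot.hand_in(): hands the job in; it is judged then, once.
The state is a dict: "t": time; "q": joint angles; "joint_vel": joint speeds; "joint_torque": joint torques, N m; "eef_pos": TCP position; "tool_rot": TCP orientation; "contact_force": force on the tool from outside, world axes, zero at the start; "torque": the same for the moment, N m; "gripper_width": opening from 0.0 (shut) to 1.0 (fully open); "grasp_force": force on a finger pad.
Only numpy, scipy, OpenCV 4.12 (cv2) and the standard library are available. Lean on these libraries where they do the work, as an engineer would, in place of code of your own. Each camera call takes 0.05 s, during which the arm holds its last target. There are 200 camera calls.

### The job

Change the bench supply over from mains to the standby generator at the grey changeover box: first rock the blue mains switch off, then push the red interlock shutter all the way across so that it covers the blue switch, then rock the uncovered yellow generator switch fully on, all by pushing with the fingertips. Never uncover the yellow switch while the blue one is still on, and leave the tools and things lying on the bench where they are, neither picked up nor pushed about.

Things in the scene. Friction and masses are not known exactly. Their poses are not given: they have to be found in the camera images.
- changeover_box: Grey supply changeover box fixed to the bench, 96 (x) x 156 (y) x 125 mm high. Origin: centre of its underside, on the bench; x points away from its front (from the robot at yaw 0), y along its length to the left, z up. Short conduits leave both ends near the bench (to y = +-123 mm, below 75 mm height). A yellow (left) and a blue lens (right) are in the front face.
- box_deck (a point): Centre of the box's flat top (the deck), 125 mm above the bench, axes as the box. On the deck: yellow rocker centred at y = +42 mm, blue rocker at y = -42 mm, and the red shutter, which slides along y above them between two aluminium rails (inner lips at x = +-34 mm, top 21 mm above the deck, from y = -68 to +68 mm).
- mains_rocker (a joint): Blue mains rocker switch (rad), hinge along the box's y: +0.20 fully on (far half down), -0.20 fully off (near half down, towards the box's front). Held by friction: about 4 N at the middle of a half moves it, and it stays where it is pushed. 50 (x) x 33 (y) mm. Starts on. White bar on the far half (on), white ring on the near half (off).
- mains_rocker_near (a point): Middle of the top surface of the blue rocker's near half (15.5 mm on the robot's side of its hinge); moves with the rocker, from about 13.5 mm above the deck (half up) to 7.5 mm (half down). Press it down to switch off.
- generator_rocker (a joint): Yellow generator rocker switch, same kind, size, stiffness and marks as the blue one: +0.20 fully on (far half down), -0.20 fully off (near half down). Starts off, hidden under the shutter.
- generator_rocker_far (a point): Middle of the top surface of the yellow rocker's far half (15.5 mm beyond its hinge as seen from the robot); moves with the rocker, from about 13.5 mm above the deck (half up) to 7.5 mm (half down). Press it down to switch on.
- shutter (a joint): Red interlock shutter, slide in m along the box's -y (to the right): about 0 = over the yellow rocker, 0.084 = end stop, over the blue rocker. Friction about 3 N, stays where it is pushed.
- shutter_tab (a point): Centre of the top edge of the upright tab in the middle of the red shutter plate (74 (x) x 50 (y) mm, top 18.5 mm above the deck). Tab: 28 mm wide (x), 5 mm thick (y); its top, this point, is 36 mm above the deck. A doubler plate 30 (x) x 16 (y) mm round its foot is 20 mm above the deck. Push the tab on its left face (the box's +y side).
- loupe: Black eye loupe, 35 mm across, 28 mm high, loose bystander left of the box. Origin: centre of its underside.
- chuck_key: Steel T-shaped drill chuck key, 47 x 60 x 12 mm, loose bystander right of the box. Origin: centre of its underside.
- calipers: Steel sliding calipers with a black display, 56 x 170 x 12 mm, loose bystander lying at the right edge of the bench. Origin: centre of its underside.
- marker: White marker pen with blue cap, 17 x 135 x 16 mm, loose bystander lying right of the drill press. Origin: centre of its underside.
- burr_block: Wooden block holding rotary burrs, 90 x 40 x 58 mm, loose bystander behind, between blast cabinet and drill press. Origin: centre of its underside.
- flux_jar: White jar with teal lid, 57 x 56 x 63 mm, loose bystander behind, between blast cabinet and drill press. Origin: centre of its underside.
- drill_press_table (a point): Obstacle: middle of the front edge of the top of the drill press's work table (200 mm wide in y, 20 mm thick, 190 mm above the bench). The press's belt hood overhangs it: its front is 25 mm nearer the robot, its underside 337 mm higher, 190 mm wide; keep wrist and arm clear of it. The blast cabinet, up to 375 mm high, stands left of y = 0.25 m, beyond x = 0.47 m.

How it is judged:
By the outcome, as a careful person would: the job done as asked, in the order asked, and still so for the second after the job is handed in, with the robot touching nothing.
It also fails if it takes over 48 s, if anything falls off the work surface, if the arm or the gripper's body presses on something with over 40 N, if the wrist force passes 120 N, or if a joint passes its speed limit or range.

## Working session

There is one attempt and no reset: what is moved stays moved. The work goes in short steps, Python scripts to look and compute and a tool call to move; the robot and the scene stay as the last step left them, time stands still between calls to the robot, and variables do not carry over. Pictures are saved under pics/ and viewed, at most 10 in all, crops included, and the job is handed in when it is done.

Besides the shell and the picture viewer there is one more tool, called after "Emit:" as name(argument=value, ...), one argument or row to a line, values as JSON. jog_arm: Moves the arm, as the interface text tells. Its arguments: {"type":"object","properties":{"deltas":{"type":"array"},"newtons":{"type":"number"}},"required":["deltas"]}

```bash
mkdir -p pics; cat > h.py <<'E'
import numpy as np, cv2
from station import bot
def snap(n,f):
    c=bot.read_camera(n); cv2.imwrite(f,c["img"][:,:,::-1]); np.savez(f[:-4]+".npz",K=c["K"],eye=c["eye"],att=c["attitude"]); return c
E
python3 - <<'E'
from h import *
for n in("scene","top"):
    c=snap(n,f"pics/{n}0.png"); print(n,c["K"],c["eye"],c["attitude"])
print(bot.get_obs(),bot.tip_reach)
E
```

```text
scene [[464.99417826   0.         247.72560919]
 [  0.         464.99417826 192.58100738]
 [  0.           0.           1.        ]] [-0.05649477 -0.42065592  0.87701184] [-0.32338902  0.78739844 -0.48627754  0.19737627]
top [[478.19726548   0.         246.09534993]
 [  0.         478.19726548 192.94286904]
 [  0.           0.           1.        ]] [ 0.43077664 -0.07876669  1.61842403] [ 0.04047011 -0.70377308  0.70748434 -0.05031436]
{'t': 0.1, 'q': array([-1.24511488,  0.47772325,  0.0223573 ,  1.55632869, -0.01151217,
        1.10931382, -0.0830894 ]), 'joint_vel': array([-7.95981458e-04, -3.20355297e-03,  3.82167694e-04, -2.58746682e-03,
       -1.82827530e-03,  4.97871115e-04,  7.87142477e-05]), 'joint_torque': array([ 4.23426289e-03, -5.97762966e+01,  1.61320265e+00, -2.81955510e+01,
        1.27931644e-02,  5.06142183e-03,  1.08805764e-07]), 'eef_pos': array([0.28351166, 0.61203225, 0.25242938]), 'tool_rot': array([-1.20176270e-04,  2.15188093e-01,  9.76572275e-01, -8.13585805e-04]), 'contact_force': array([ 0.71034218, -0.46243413,  0.92473954]), 'torque': array([-0.05056204, -0.0046451 , -0.02216915]), 'grasp_force': 0.0, 'gripper_width': 1.0021647410865355} 0.022
```

View pics/scene0.png

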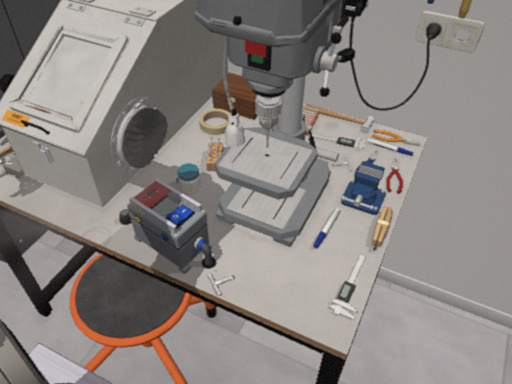

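View pics/top0.png

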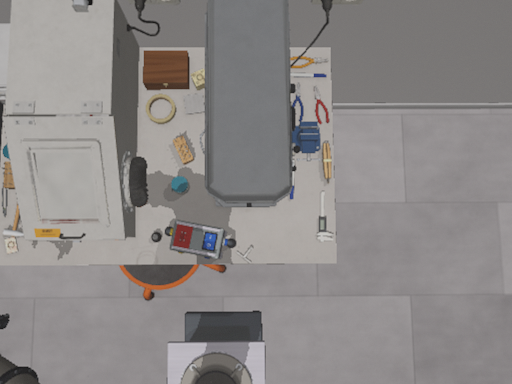

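The box is at about (197,239) in the top image and (170,220) in the scene image: red shutter on the left over yellow, blue on the right. I'll enlarge both.

```bash
python3 - <<'E'
import cv2,numpy as np
a=cv2.imread("pics/top0.png")[212:264,160:240]; b=cv2.imread("pics/scene0.png")[170:275,115:225]
a=cv2.resize(a,None,fx=5,fy=5,interpolation=cv2.INTER_CUBIC)
b=cv2.resize(b,None,fx=5,fy=5,interpolation=cv2.INTER_CUBIC)
c=np.zeros((600,800,3),np.uint8); 
cv2.imwrite("pics/a.png",cv2.resize(a,(800,520))); cv2.imwrite("pics/b.png",b)
E
```

```text
(no output)
```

View pics/a.png

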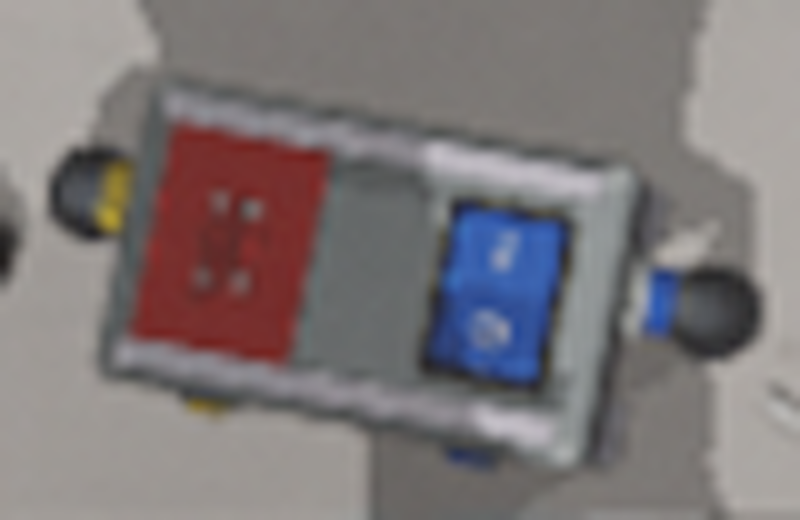

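View pics/b.png

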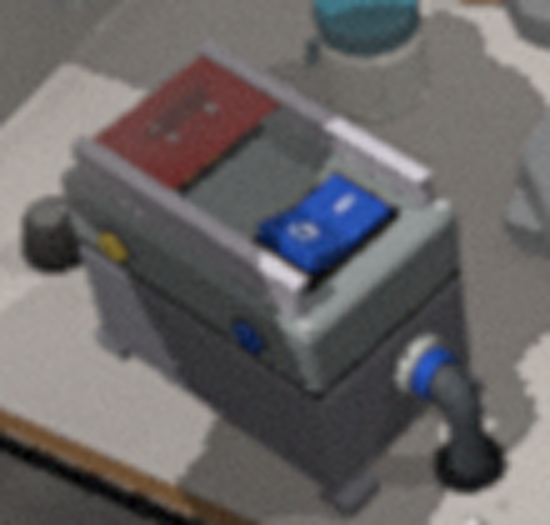

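Top crop: deck corners FL (108,372), BL (155,78), BR (638,170), FR (575,465); red plate right edge (330,150)-(290,360); blue centre (497,293). Scene crop: FR corner (308,335), BR (452,208), plate right edge (278,105)-(180,185), blue centre (325,225). I'll fit x, y and yaw jointly.

```bash
cat > fit.py <<'E'
import numpy as np
from scipy.spatial.transform import Rotation as R
from scipy.optimize import least_squares
C={n:np.load(f"pics/{n}0.npz") for n in("top","scene")}
def proj(n,P):
    c=C[n]; r=R.from_quat(np.roll(c["att"],-1)); p=r.inv().apply(P-c["eye"])@c["K"].T; return p[:,:2]/p[:,2:]
h=.125
T=[((-.048,.078,h),(108,372)),((.048,.078,h),(155,78)),((.048,-.078,h),(638,170)),((-.048,-.078,h),(575,465)),
((.034,.017,h+.0185),(330,153)),((-.034,.017,h+.0185),(293,360)),((0,-.042,h+.0105),(497,293))]
S=[((-.048,-.078,h),(308,335)),((.048,-.078,h),(452,208)),((.034,.017,h+.0185),(278,105)),((-.034,.017,h+.0185),(180,185)),((0,-.042,h+.0105),(325,225))]
def unp(L,s,o): return np.array([a for a,_ in L]),np.array([b for _,b in L])/s+o-.5+.5/s
PT,uT=unp(T,10,(160,212)); PS,uS=unp(S,5,(115,170))
def w(p,X): return R.from_euler("z",p[2]).apply(X)+[p[0],p[1],0]
def res(p): return np.concatenate([(proj("top",w(p,PT))-uT).ravel(),(proj("scene",w(p,PS))-uS).ravel()])
s=least_squares(res,[.5,.1,-.2],loss="soft_l1"); p=s.x
print(p.round(4),np.degrees(p[2])); print(res(p).reshape(-1,2).round(1))
for n,X in dict(mains_near=(-.0155,-.042,.1385),tab=(0,.042,.161),tabend=(0,-.042,.161),gen_far=(.0155,.042,.1385)).items(): print(n,w(p,np.array([X])).round(4))
E
python3 fit.py
```

```text
[ 0.4816  0.0546 -0.1967] -11.268681242998891
[[-1.7  0.2]
 [ 0.1 -0.8]
 [ 0.8 -0.5]
 [ 1.1  0.6]
 [ 0.3 -0.5]
 [-0.6  0.6]
 [ 0.3  0.1]
 [-0.   1.3]
 [ 1.9 -0.4]
 [ 0.  -1. ]
 [-2.8  0.7]
 [-0.4 -1.6]]
mains_near [[0.4582 0.0165 0.1385]]
tab [[0.4898 0.0958 0.161 ]]
tabend [[0.4734 0.0135 0.161 ]]
gen_far [[0.505  0.0928 0.1385]]
```

Emit:
jog_arm(
  deltas=[
    [0.005, -0.037, 0.004, 0, 0, 0, 0],
    [0.005, -0.037, 0.004, 0, 0, 0, 0],
    [0.005, -0.037, 0.004, 0, 0, 0, 0],
    [0.005, -0.037, 0.004, 0, 0, 0, 0],
    [0.005, -0.037, 0.004, 0, 0, 0, 0],
    [0.005, -0.037, 0.004, 0, 0, 0, 0],
    [0.005, -0.037, 0.004, 0, 0, 0, 0],
    [0.0175, -0.0375, 0, 0, 0, 0.059, 0],
    [0.0175, -0.0375, 0, 0, 0, 0.059, 0],
    [0, 0, 0, 0, 0, 0, 0],
  ],
)

```text
t: 1.1
eef_pos: [0.3558, 0.273, 0.2812]
tool_rot: [0.0, 0.161, 0.987, -0.001]
contact_force: [-0.5, 0.0, 0.1]
gripper_width: 0.006
grasp_force: 0.0
```

Emit:
jog_arm(
  deltas=[
    [0.017, -0.0365, 0, 0, 0, 0.059, 0],
    [0.017, -0.0365, 0, 0, 0, 0.059, 0],
    [0.015, -0.0325, 0, 0, 0, 0, 0],
    [0.015, -0.0325, 0, 0, 0, 0, 0],
    [0.015, -0.0325, 0, 0, 0, 0, 0],
    [0.015, -0.0325, 0, 0, 0, 0, 0],
    [0, 0, 0, 0, 0, 0, 0],
  ],
)

```text
t: 1.8
eef_pos: [0.449, 0.0714, 0.2813]
tool_rot: [0.0, 0.102, 0.995, -0.001]
contact_force: [-0.2, -0.8, -0.1]
gripper_width: 0.0
grasp_force: 0.0
```

```bash
python3 - <<'E'
from h import *
c=snap("wrist","pics/wrist0.png"); print(c["K"],c["eye"],c["attitude"]); o=bot.get_obs(); print(o["t"],o["eef_pos"],o["tool_rot"])
E
```

```text
[[268.71976103   0.         259.92782919]
 [  0.         268.71976103 190.68230896]
 [  0.           0.           1.        ]] [0.38084844 0.08593822 0.40248605] [0.10721794 0.76795355 0.625373   0.08752295]
1.85 [0.44814518 0.07391191 0.28113463] [-1.03818318e-04  1.01036817e-01  9.94882651e-01 -2.48629433e-04]
```

View pics/wrist0.png

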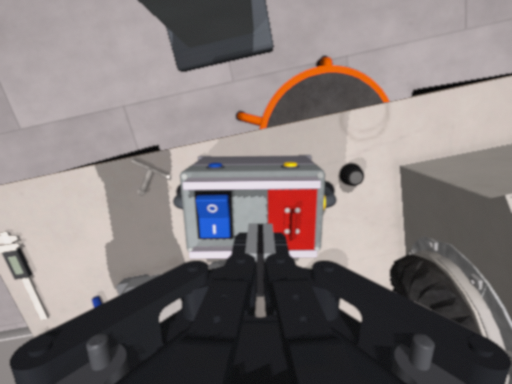

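The wrist image shows blue at about (213,217) and the red plate spanning u 267–317, with the tool aligned to the box. I'll zoom in for refinement.

```bash
python3 - <<'E'
import cv2
a=cv2.imread("pics/wrist0.png")[150:265,175:335]
cv2.imwrite("pics/c.png",cv2.resize(a,None,fx=5,fy=5,interpolation=cv2.INTER_CUBIC))
E
```

```text
(no output)
```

View pics/c.png

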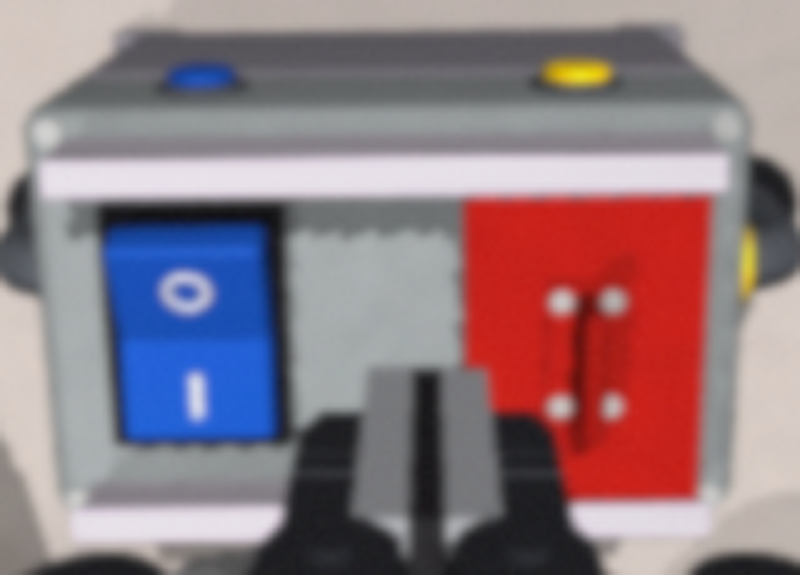

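```bash
cat >> fit.py <<'E'
print("--- with wrist")
C["wrist"]=np.load("pics/wrist0.npz")
W=[((-.034,-.068,.146),(38,197)),((-.034,.068,.146),(729,191)),((.034,-.068,.146),(73,507)),((.034,.068,.146),(712,500)),((0,-.042,.1355),(193,339)),((-.034,.017,.1435),(465,199)),((-.034,.067,.1435),(711,196))]
PW,uW=unp(W,5,(175,150))
rw=lambda p:(proj("wrist",w(p,PW))-uW).ravel()
s=least_squares(lambda p:np.r_[.4*res(p),rw(p)],p,loss="soft_l1");p=s.x
print(p.round(4));print(rw(p).reshape(-1,2).round(1))
for n,X in dict(mains_near=(-.0155,-.042,.1385),tab=(0,.042,.161),tabend=(0,-.042,.161),gen_far=(.0155,.042,.1385),start=(0,.075,.2),end=(0,-.025,.2)).items(): print(n,w(p,np.array([X])).round(4))
o=R.from_quat([.101037,.994883,-.000249,-.000104]); e=np.array([.44815,.07391,.28113])
print("tooly",o.apply([0,1,0]),"tip px crop",[(proj("wrist",np.array([e+o.apply([0,0,t])]))+.5-[175,150])*5 for t in(.003,.015,.022)])
E
python3 fit.py | sed -n '/---/,$p'
```

```text
--- with wrist
[ 0.4823  0.0565 -0.193 ]
[[ 0.3  0.6]
 [-0.6  0.4]
 [-0.9  0.3]
 [-0.4  0.5]
 [-0.6  0.1]
 [ 0.6 -1.3]
 [ 1.5 -1.3]]
mains_near [[0.459  0.0183 0.1385]]
tab [[0.4903 0.0977 0.161 ]]
tabend [[0.4742 0.0153 0.161 ]]
gen_far [[0.5055 0.0948 0.1385]]
start [[0.4967 0.1301 0.2   ]]
end [[0.4775 0.032  0.2   ]]
tooly [ 2.01039788e-01  9.79582940e-01 -5.16467052e-04] tip px crop [array([[444.6944878 , 513.16019672]]), array([[443.25221515, 459.99276898]]), array([[442.50905126, 432.59703843]])]
```

Emit:
jog_arm(
  deltas=[
    [0.005, -0.028, -0.02, 0, 0, 0, 0],
    [0.0045, -0.028, -0.02, 0, 0, 0, 0],
    [0, 0, -0.03, 0, 0, 0, 0],
    [0, 0, -0.025, 0, 0, 0, 0],
    [0, 0, -0.012, 0, 0, 0, 0],
    [0, 0, 0, 0, 0, 0, 0],
    [0, 0, 0, 0, 0, 0, 0],
  ],
)

```text
t: 2.55
eef_pos: [0.4576, 0.0203, 0.1749]
tool_rot: [0.0, 0.098, 0.995, 0.0]
contact_force: [-0.8, -0.2, 0.1]
gripper_width: -0.004
grasp_force: 0.0
```

Emit:
jog_arm(
  deltas=[
    [0, 0, -0.003, 0, 0, 0, 0],
    [0, 0, -0.003, 0, 0, 0, 0],
    [0, 0, -0.003, 0, 0, 0, 0],
    [0, 0, 0, 0, 0, 0, 0],
    [0, 0, 0, 0, 0, 0, 0],
  ],
)

```text
t: 3.05
eef_pos: [0.4572, 0.0195, 0.1653]
tool_rot: [0.0, 0.099, 0.995, 0.0]
contact_force: [-0.2, 0.2, 1.3]
gripper_width: 0.001
grasp_force: 0.0
```

Emit:
jog_arm(
  deltas=[
    [0, 0, -0.002, 0, 0, 0, 0],
    [0, 0, -0.002, 0, 0, 0, 0],
    [0, 0, 0, 0, 0, 0, 0],
    [0, 0, 0, 0, 0, 0, 0],
  ],
)

```text
t: 3.45
eef_pos: [0.4572, 0.0195, 0.1612]
tool_rot: [-0.0, 0.099, 0.995, -0.0]
contact_force: [-1.2, 0.0, 0.9]
gripper_width: 0.002
grasp_force: 0.1
```

Emit:
jog_arm(
  deltas=[
    [0, 0, -0.002, 0, 0, 0, 0],
    [0, 0, -0.002, 0, 0, 0, 0],
    [0, 0, 0, 0, 0, 0, 0],
    [0, 0, 0, 0, 0, 0, 0],
  ],
)

```text
t: 3.85
eef_pos: [0.4576, 0.0194, 0.1572]
tool_rot: [0.0, 0.099, 0.995, -0.0]
contact_force: [0.5, -0.5, -0.0]
gripper_width: -0.001
grasp_force: 0.0
```

Emit:
jog_arm(
  deltas=[
    [0, 0, -0.002, 0, 0, 0, 0],
    [0, 0, -0.002, 0, 0, 0, 0],
    [0, 0, 0, 0, 0, 0, 0],
  ],
)

```text
t: 4.15
eef_pos: [0.4571, 0.0195, 0.1539]
tool_rot: [-0.0, 0.099, 0.995, 0.0]
contact_force: [-5.5, -0.2, 13.2]
gripper_width: 0.002
grasp_force: 6.5
```

```bash
python3 - <<'E'
from h import *
c=snap("wrist","pics/wrist1.png")
a=c["img"][150:300,175:335,::-1]
b=bot.read_camera("scene")["img"][170:245,115:225,::-1]
A=cv2.resize(a,(400,375),interpolation=cv2.INTER_CUBIC);B=cv2.resize(b,(400,273),interpolation=cv2.INTER_CUBIC)
o=np.zeros((375,800,3),np.uint8);o[:,:400]=A;o[:273,400:]=B;cv2.imwrite("pics/d.png",o)
E
```

```text
(no output)
```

View pics/d.png

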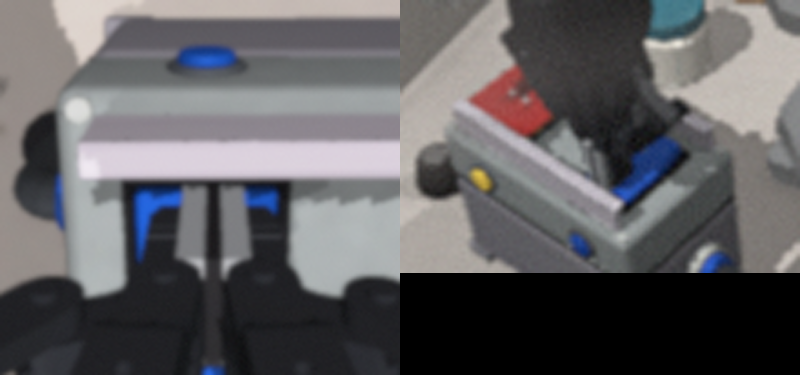

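The fingers are centred on the blue rocker's near half and contact has begun. I'll press on gently.

Emit:
jog_arm(
  deltas=[
    [0, 0, -0.001, 0, 0, 0, 0],
    [0, 0, -0.001, 0, 0, 0, 0],
    [0, 0, 0, 0, 0, 0, 0],
  ],
)

```text
t: 4.55
eef_pos: [0.4572, 0.0195, 0.1535]
tool_rot: [-0.0, 0.099, 0.995, 0.001]
contact_force: [-13.6, -0.4, 38.0]
gripper_width: -0.002
grasp_force: 18.4
```

Emit:
jog_arm(
  deltas=[
    [0, 0, 0.005, 0, 0, 0, 0],
    [0, 0, 0.02, 0, 0, 0, 0],
    [0, 0.02, 0.03, 0, 0, 0, 0],
    [0, 0.035, 0.02, 0, 0, 0, 0],
    [0.01, 0.035, 0, 0, 0, 0, 0],
    [0.0, 0, 0, 0, 0, 0, 0],
    [0, 0, 0, 0, 0, 0, 0],
  ],
)

```text
t: 5.25
eef_pos: [0.4673, 0.11, 0.226]
tool_rot: [0.0, 0.098, 0.995, -0.0]
contact_force: [-0.4, -0.9, 0.9]
gripper_width: -0.005
grasp_force: 0.0
```

```bash
python3 - <<'E'
from h import *
c=snap("wrist","pics/wrist2.png"); o=bot.get_obs(); print(o["t"],o["eef_pos"],o["contact_force"])
a=c["img"][130:290,130:360,::-1]
cv2.imwrite("pics/e.png",cv2.resize(a,None,fx=3.4,fy=3.4,interpolation=cv2.INTER_CUBIC))
E
```

```text
5.3 [0.4670394  0.10892591 0.22584377] [ 0.06776604  0.07395202 -0.35480376]
```

View pics/e.png

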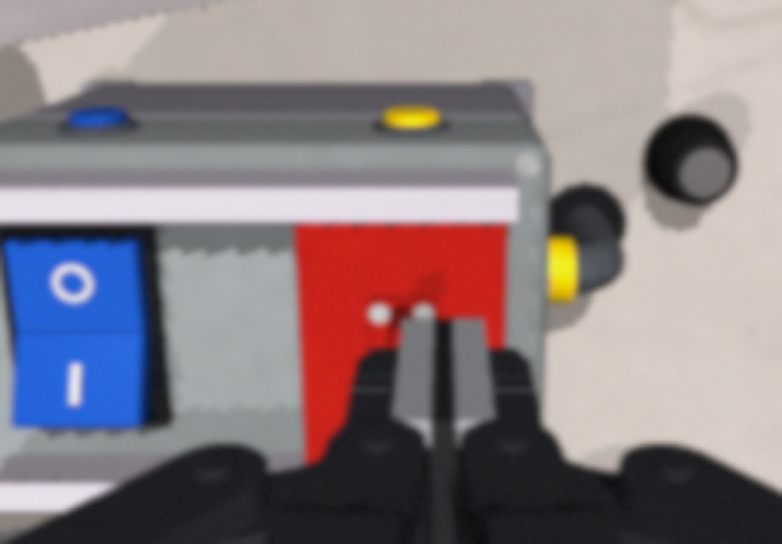

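The picture shows the blue rocker at crop (75,332), with rows 240 (near edge), 332 (hinge) and 427 (far edge). The near half looks shorter than before. I'll check this against the projections for both switch states.

```bash
cat > chk.py <<'E'
import contextlib,io
with contextlib.redirect_stdout(io.StringIO()):
    from fit import *
C["w2"]=np.load("pics/wrist2.npz")
for name,a,s,o in(("wrist",0,5,(175,150)),("w2",0,3.4,(130,130))):
  for st in(1,-1):
    X=np.array([(-.025,-.042,.1355+st*.0049),(0,-.042,.1355),(.025,-.042,.1355-st*.0049)])
    print(name,"on" if st>0 else "off",((proj(name,w(p,X))+.5-np.array(o))*s)[:,1].round(0))
E
python3 chk.py
```

```text
wrist on [234. 340. 437.]
wrist off [221. 340. 457.]
w2 on [252. 340. 420.]
w2 off [239. 340. 439.]
```

```bash
cat >> chk.py <<'E'
import cv2
print("---")
for f,n,uc in(("wrist0","wrist",207),("wrist2","w2",145)):
    im=cv2.imread(f"pics/{f}.png").astype(float)
    col=im[185:262,uc-2:uc+2].mean(1)
    b=col[:,0]-col[:,2]; print(f,"blue-red",b.round(0).astype(int).tolist())
    obs=None
E
python3 chk.py | sed -n '/---/,$p'
```

```text
---
wrist0 blue-red [2, 1, 2, 2, 2, 2, 2, 2, 10, 47, 91, 121, 137, 144, 155, 166, 163, 159, 152, 139, 116, 96, 84, 83, 89, 104, 124, 142, 152, 153, 154, 154, 159, 170, 179, 180, 180, 180, 180, 180, 180, 180, 180, 180, 179, 178, 179, 179, 180, 180, 180, 169, 131, 58, 14, 6, 5, 6, 5, 5, 5, 4, 2, 2, 1, 2, 2, 2, 2, 2, 1, 2, 0, -5, -11, -14, -14]
wrist2 blue-red [2, 2, 1, 2, 2, 2, 2, 1, 2, 2, 2, 1, 2, 13, 43, 87, 132, 163, 176, 180, 180, 180, 172, 153, 129, 108, 94, 89, 92, 100, 114, 133, 155, 170, 178, 178, 180, 179, 179, 178, 178, 174, 169, 176, 182, 181, 182, 182, 183, 182, 182, 182, 181, 182, 182, 182, 183, 182, 182, 183, 183, 184, 183, 184, 183, 183, 184, 184, 182, 163, 112, 48, 12, 6, 5, 6, 6]
```

Blue is off: the near/far ratio flipped from 1.12 to 0.95, the shading changed, and there was a hard stop at 38 N. Next is the shutter: first to the left of the tab, then down.

Emit:
jog_arm(
  deltas=[
    [0.015, 0.011, 0, 0, 0, 0, 0],
    [0.015, 0.01, 0, 0, 0, 0, 0],
    [0, 0, -0.02, 0, 0, 0, 0],
    [0, 0, -0.02, 0, 0, 0, 0],
    [0, 0, -0.012, 0, 0, 0, 0],
    [0, 0, 0, 0, 0, 0, 0],
    [0, 0, 0, 0, 0, 0, 0],
  ],
)

```text
t: 6.0
eef_pos: [0.4973, 0.1298, 0.1745]
tool_rot: [-0.0, 0.099, 0.995, -0.0]
contact_force: [1.3, 0.1, 0.6]
gripper_width: -0.004
grasp_force: 0.0
```

Emit:
jog_arm(
  deltas=[
    [-0.0019, -0.0098, 0, 0, 0, 0, 0],
    [-0.0019, -0.0098, 0, 0, 0, 0, 0],
    [-0.0019, -0.0098, 0, 0, 0, 0, 0],
    [-0.0019, -0.0098, 0, 0, 0, 0, 0],
    [0, 0, 0, 0, 0, 0, 0],
  ],
)

```text
t: 6.5
eef_pos: [0.4896, 0.0895, 0.1748]
tool_rot: [0.0, 0.1, 0.995, 0.0]
contact_force: [0.9, 0.2, 0.7]
gripper_width: -0.003
grasp_force: 0.0
```

Emit:
jog_arm(
  deltas=[
    [-0.0019, -0.0098, 0, 0, 0, 0, 0],
    [-0.0019, -0.0098, 0, 0, 0, 0, 0],
  ],
)

```text
t: 6.7
eef_pos: [0.486, 0.0717, 0.1745]
tool_rot: [0.0, 0.098, 0.995, 0.0]
contact_force: [0.2, 3.6, 1.9]
gripper_width: -0.0
grasp_force: 2.0
```

```bash
python3 - <<'E'
from h import *
c=snap("wrist","pics/wrist3.png"); o=bot.get_obs(); print(o["t"],o["eef_pos"],o["contact_force"])
a=c["img"][130:290,130:360,::-1]
cv2.imwrite("pics/f.png",cv2.resize(a,None,fx=3.4,fy=3.4,interpolation=cv2.INTER_CUBIC))
E
```

```text
6.75 [0.48552877 0.06946708 0.17448493] [0.26785615 1.50571607 2.92463124]
```

View pics/f.png

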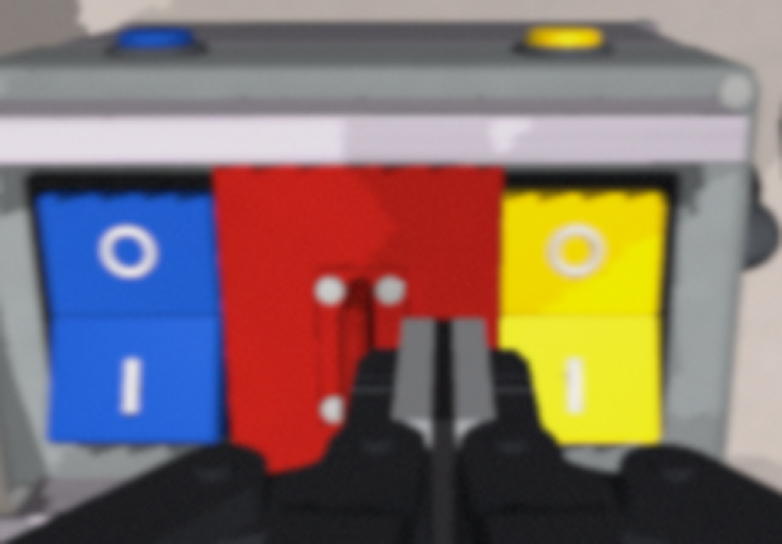

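Blue and yellow now show the same (off) geometry, and the shutter is at mid-travel, pushed by the tab. I'll continue to the stop.

Emit:
jog_arm(
  deltas=[
    [-0.0019, -0.0098, 0, 0, 0, 0, 0],
    [-0.0019, -0.0098, 0, 0, 0, 0, 0],
    [-0.0019, -0.0098, 0, 0, 0, 0, 0],
    [-0.0015, -0.0075, 0, 0, 0, 0, 0],
    [0, 0, 0, 0, 0, 0, 0],
  ],
)

```text
t: 7.25
eef_pos: [0.4782, 0.033, 0.1743]
tool_rot: [-0.0, 0.1, 0.995, -0.0]
contact_force: [0.3, 0.1, -0.3]
gripper_width: 0.0
grasp_force: 0.0
```

Emit:
jog_arm(
  deltas=[
    [-0.0004, -0.002, 0, 0, 0, 0, 0],
    [-0.0004, -0.002, 0, 0, 0, 0, 0],
    [0, 0, 0, 0, 0, 0, 0],
  ],
)

```text
t: 7.55
eef_pos: [0.4776, 0.0309, 0.1741]
tool_rot: [-0.0, 0.099, 0.995, -0.0]
contact_force: [0.5, 1.5, 0.2]
gripper_width: 0.001
grasp_force: 0.9
```

Emit:
jog_arm(
  deltas=[
    [-0.0004, -0.002, 0, 0, 0, 0, 0],
    [-0.0004, -0.002, 0, 0, 0, 0, 0],
    [0, 0, 0, 0, 0, 0, 0],
  ],
)

```text
t: 7.85
eef_pos: [0.4771, 0.0285, 0.1742]
tool_rot: [0.0, 0.098, 0.995, 0.001]
contact_force: [0.9, 8.0, -2.1]
gripper_width: 0.004
grasp_force: 3.2
```

Emit:
jog_arm(
  deltas=[
    [-0.0004, -0.002, 0, 0, 0, 0, 0],
    [0, 0, 0, 0, 0, 0, 0],
  ],
)

```text
t: 8.05
eef_pos: [0.477, 0.0282, 0.1742]
tool_rot: [0.0, 0.097, 0.995, 0.002]
contact_force: [2.1, 12.1, -3.3]
gripper_width: -0.001
grasp_force: 5.2
```

The end stop is reached (12 N, no more travel). Next I back off, lift, and go above the yellow rocker's far half.

Emit:
jog_arm(
  deltas=[
    [0.002, 0.01, 0, 0, 0, 0, 0],
    [0, 0, 0.015, 0, 0, 0, 0],
    [0.0145, 0.03, 0, 0, 0, 0, 0],
    [0.0145, 0.03, 0, 0, 0, 0, 0],
    [0, 0, 0, 0, 0, 0, 0],
    [0, 0, -0.014, 0, 0, 0, 0],
    [0, 0, -0.01, 0, 0, 0, 0],
    [0, 0, 0, 0, 0, 0, 0],
    [0, 0, 0, 0, 0, 0, 0],
  ],
)

```text
t: 8.95
eef_pos: [0.5073, 0.0941, 0.1651]
tool_rot: [-0.001, 0.099, 0.995, -0.0]
contact_force: [0.2, 1.0, -0.2]
gripper_width: -0.002
grasp_force: 0.0
```

Emit:
jog_arm(
  deltas=[
    [0, 0, -0.002, 0, 0, 0, 0],
    [0, 0, -0.002, 0, 0, 0, 0],
    [0, 0, -0.002, 0, 0, 0, 0],
    [0, 0, -0.002, 0, 0, 0, 0],
    [0, 0, -0.001, 0, 0, 0, 0],
    [0, 0, 0, 0, 0, 0, 0],
  ],
)

```text
t: 9.55
eef_pos: [0.5078, 0.095, 0.1563]
tool_rot: [0.0, 0.099, 0.995, 0.0]
contact_force: [2.0, 0.1, 2.2]
gripper_width: -0.004
grasp_force: 1.5
```

Emit:
jog_arm(
  deltas=[
    [0, 0, -0.001, 0, 0, 0, 0],
    [0, 0, -0.001, 0, 0, 0, 0],
    [0, 0, -0.001, 0, 0, 0, 0],
    [0, 0, 0, 0, 0, 0, 0],
  ],
)

```text
t: 9.95
eef_pos: [0.5077, 0.095, 0.1539]
tool_rot: [-0.0, 0.099, 0.995, 0.0]
contact_force: [-1.2, -0.5, 11.7]
gripper_width: -0.0
grasp_force: 5.5
```

Emit:
jog_arm(
  deltas=[
    [0, 0, -0.001, 0, 0, 0, 0],
    [0, 0, -0.0007, 0, 0, 0, 0],
    [0, 0, 0, 0, 0, 0, 0],
  ],
)

```text
t: 10.25
eef_pos: [0.5078, 0.095, 0.1537]
tool_rot: [-0.0, 0.099, 0.995, 0.001]
contact_force: [-6.1, -1.5, 26.5]
gripper_width: 0.002
grasp_force: 13.4
```

A hard stop again at the same height as for blue. I'll lift off and check.

Emit:
jog_arm(
  deltas=[
    [0, 0, 0.005, 0, 0, 0, 0],
    [0, 0, 0.02, 0, 0, 0, 0],
    [-0.01, -0.005, 0.035, 0, 0, 0, 0],
    [-0.02, -0.005, 0.035, 0, 0, 0, 0],
    [-0.02, -0.005, 0.03, 0, 0, 0, 0],
    [-0.01, -0.005, 0, 0, 0, 0, 0],
    [0, 0, 0, 0, 0, 0, 0],
    [0, 0, 0, 0, 0, 0, 0],
    [0, 0, 0, 0, 0, 0, 0],
  ],
)

```text
t: 11.15
eef_pos: [0.4473, 0.075, 0.2754]
tool_rot: [-0.001, 0.099, 0.995, -0.001]
contact_force: [0.5, -0.6, 0.4]
gripper_width: -0.0
grasp_force: 0.0
```

```bash
python3 - <<'E'
from h import *
c=snap("wrist","pics/wrist4.png"); o=bot.get_obs(); print(o["t"],o["eef_pos"],o["contact_force"])
a=c["img"][150:265,175:335,::-1]
cv2.imwrite("pics/g.png",cv2.resize(a,None,fx=5,fy=5,interpolation=cv2.INTER_CUBIC))
E
```

```text
11.2 [0.44749659 0.07494447 0.2754439 ] [-0.62732815 -0.16553538  0.09703901]
```

View pics/g.png

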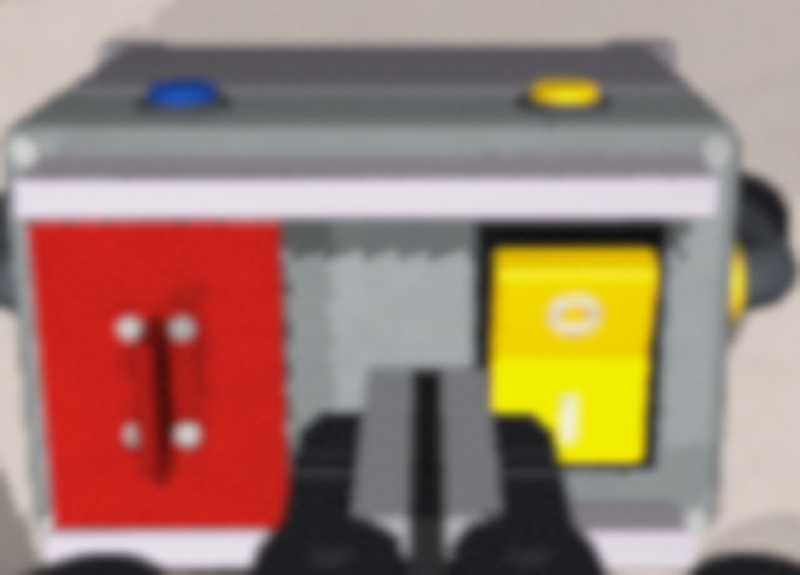

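The shutter fully covers blue, and yellow shows the same "on" look that blue had at the start. A numeric check of the full throw:

```bash
cat > chk2.py <<'E'
import contextlib,io
with contextlib.redirect_stdout(io.StringIO()):
    from fit import *
import cv2
C["w4"]=np.load("pics/wrist4.npz")
for f,n,y,us in(("wrist0","wrist",-.042,(203,205,207,222,224)),("wrist4","w4",.042,(296,297,298,299,301))):
    im=cv2.imread(f"pics/{f}.png").astype(float)
    for a in(.2,-.2):
        X=np.array([(-.025,y,.1355+a*.0245),(0,y,.1355),(.025,y,.1355-a*.0245)]); print(n,a,(proj(n,w(p,X))[:,1]+.5).round(1))
    for u in us:
        s=im[:,u].max(1)-im[:,u].min(1); q=s[190:262]; m=q>80; i=np.flatnonzero(m)
        print(u,190+i[0],190+i[-1]+1,im[205:240,u,1 if n=="w4" else 1].astype(int).tolist())
E
python3 chk2.py
```

```text
wrist 0.2 [196.9 218.  237.5]
wrist -0.2 [194.1 218.  241.5]
203 195 238 [79, 80, 80, 79, 78, 80, 79, 79, 80, 80, 79, 81, 83, 93, 97, 98, 97, 98, 98, 98, 98, 98, 98, 98, 98, 97, 98, 97, 98, 99, 98, 92, 81, 79, 106]
205 195 238 [81, 82, 84, 83, 83, 81, 79, 79, 79, 79, 79, 80, 84, 92, 96, 97, 97, 98, 97, 97, 97, 96, 96, 97, 98, 98, 98, 98, 98, 98, 98, 93, 80, 78, 107]
207 195 238 [109, 134, 147, 149, 139, 119, 97, 83, 80, 79, 80, 80, 85, 91, 95, 97, 98, 97, 97, 98, 97, 97, 97, 98, 97, 98, 97, 97, 97, 97, 98, 92, 81, 88, 122]
222 195 238 [79, 79, 80, 80, 80, 80, 79, 79, 78, 79, 80, 80, 84, 91, 95, 97, 96, 97, 96, 97, 96, 96, 97, 96, 95, 96, 96, 95, 95, 96, 95, 89, 76, 82, 113]
224 195 238 [79, 79, 79, 80, 80, 79, 79, 78, 79, 79, 79, 80, 84, 92, 96, 96, 97, 96, 96, 95, 96, 97, 96, 96, 96, 96, 95, 96, 96, 94, 95, 89, 75, 75, 105]
w4 0.2 [200.6 222.  241.7]
w4 -0.2 [197.7 222.  245.9]
296 199 243 [229, 223, 217, 214, 213, 212, 210, 208, 209, 210, 211, 211, 211, 210, 210, 212, 221, 231, 236, 237, 237, 238, 237, 237, 237, 237, 237, 237, 238, 237, 237, 237, 236, 237, 237]
297 199 243 [229, 222, 217, 215, 213, 212, 212, 211, 212, 212, 211, 211, 211, 210, 209, 212, 221, 231, 236, 237, 238, 237, 237, 237, 237, 237, 237, 237, 237, 237, 236, 236, 236, 236, 236]
298 199 243 [228, 222, 216, 214, 213, 212, 212, 212, 212, 212, 211, 211, 211, 211, 209, 213, 221, 231, 236, 238, 238, 237, 237, 237, 237, 237, 237, 237, 237, 237, 237, 237, 237, 236, 236]
299 199 243 [228, 222, 217, 214, 214, 212, 212, 212, 212, 212, 212, 212, 210, 210, 209, 213, 221, 231, 236, 237, 237, 237, 237, 237, 237, 237, 237, 237, 236, 236, 236, 237, 236, 237, 236]
301 199 243 [229, 222, 216, 213, 213, 211, 212, 212, 211, 211, 211, 211, 210, 210, 209, 212, 221, 231, 236, 237, 236, 236, 236, 236, 236, 236, 236, 235, 235, 234, 234, 234, 233, 233, 233]
```

```bash
python3 - <<'E'
import cv2,numpy as np
def edges(f,us,lo,hi):
    im=cv2.imread(f"pics/{f}.png").astype(float)[:,us].mean(1); s=im.max(1)-im.min(1)
    h=lambda r,lev:next(k+(lev-s[k])/(s[k+1]-s[k]) for k in r if (s[k]-lev)*(s[k+1]-lev)<=0)
    print(f,s[lo-4:lo+8].round(),s[hi-6:hi+5].round())
    g=im[:,1];m=(lo+hi)//2; a,b=g[m-6:m-3].mean(),g[m+4:m+7].mean();L=(a+b)/2
    k=next(k for k in range(m-5,m+6) if (g[k]-L)*(g[k+1]-L)<=0); c=k+(L-g[k])/(g[k+1]-g[k])
    e0=h(range(lo-6,lo+8),.5*s[lo+5:lo+9].mean()); e1=h(range(hi+5,hi-8,-1),.5*s[hi-8:hi-4].mean())
    print(np.round([e0,c,e1,c-e0,e1-c,(c-e0)/(e1-c)],2))
edges("wrist0",[203,204,205],195,238); edges("wrist0",[222,223,224],195,238)
edges("wrist4",[296,297,298],199,243); edges("wrist4",[300,301,302],199,243)
E
```

```text
wrist0 [  3.   3.  11.  45.  89. 119. 136. 143. 155. 165. 162. 160.] [180. 180. 181. 180. 170. 134.  65.  15.   6.   6.   6.]
[194.8  217.57 237.64  22.77  20.07   1.13]
wrist0 [  2.   3.  16.  58. 105. 130. 140. 145. 157. 163. 160. 157.] [180. 180. 181. 179. 166. 122.  51.  12.   5.   5.   4.]
[194.46 217.54 237.45  23.09  19.9    1.16]
wrist4 [  3.   1.   4.  41. 118. 193. 225. 230. 220. 209. 217. 232.] [242. 242. 241. 239. 213. 128.  34.   3.   4.   5.   5.]
[198.93 221.32 242.08  22.39  20.76   1.08]
wrist4 [  2.   2.   4.  41. 115. 192. 225. 231. 219. 210. 217. 234.] [238. 236. 237. 233. 204. 119.  29.   4.   4.   5.   5.]
[198.97 221.21 242.    22.23  20.79   1.07]
```

Total yellow span is 43.1 px (on would be about 43.4, off about 50), so it is fully on. Last check: blue against the factory-off yellow in the mid-shutter picture.

```bash
python3 - <<'E'
import cv2,numpy as np
im=cv2.imread("pics/wrist3.png").astype(float)
def e(us):
    a=im[:,us].mean(1); s=a.max(1)-a.min(1); r=s[175:275]; L=.5*np.median(r[20:80]); i=np.flatnonzero(r>L); lo,hi=175+i[0],175+i[-1]
    f=lambda k:k+(L-s[k])/(s[k+1]-s[k]); print(us,round(f(lo-1),2),round(f(hi),2),round(f(hi)-f(lo-1),2))
for us in([148,149,150],[154,155,156],[180,181,182],[186,187,188],[286,287,288],[312,313,314],[318,319,320]): e(us)
E
```

```text
[148, 149, 150] 186.94 259.61 72.67
[154, 155, 156] 186.25 259.82 73.56
[180, 181, 182] 186.3 259.9 73.6
[186, 187, 188] 186.66 259.89 73.23
[286, 287, 288] 185.54 246.07 60.53
[312, 313, 314] 185.62 259.92 74.31
[318, 319, 320] 185.67 260.1 74.43
```

Blue's span (73.5 px) matches the untouched off yellow (74.4 px), so it is off. The robot is clear of everything, so I'm handing in.

```bash
python3 -c "
from station import bot
print(bot.hand_in())"
```

```text
the job is handed in; nothing more can be done
None
```

The changeover is done and handed in: blue mains off, then the shutter pushed to its end stop over blue, then yellow generator fully on. The order was kept, nothing loose on the bench was touched, and the robot was clear of everything by about 11 s.

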